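# Close and latch a parts tote at the packing bench

### The arm

A 6-joint arm with a two-finger parallel gripper is mounted at the origin on the work surface. World frame = base frame: x ahead of the robot, y to its left, z up, the work surface at z = 0. Lengths are in m, angles in rad, forces in N, time in s.
With the tool pointing down it reaches from about 0.375 to 0.925 m from the base axis. Payload 5.7 kg.
Tool frame: the origin (TCP) lies at the very end of the fingers, on their centre line; the grasp point (between the pads) lies 19 mm behind it; z points along the fingers, y is the line along which they close (so a half turn about z gives the same grasp; the last joint's range is limited). The gripper opens to 88 mm and grips with 3 to 60 N. Pads are 20 mm wide; open, the fingers measure 115 mm over their backs; the gripper's body (75 mm by 178 mm) begins 61 mm behind the grasp point.
Start: joints at [1.048, 0.359, 1.51, -0, 1.272, -0.115], TCP at [0.238, 0.551, 0.223] pointing down, gripper open.
Joint ranges: [-2.97, 2.97], [-1.01, 2.36], [0.21, 2.38], [-0.96, 4.11], [0.2, 2.71], [-2.98, 2.98]. Speed limits (rad/s): [2.39, 2.39, 3.14, 3.14, 3.14, 3.14].

### API

Orientations are given as a rotation vector (axis times angle).
In Python, from station import readout, imaging, env, models gives the robot as it stands.
- The arm moves only by the shell command python3 -m pendant 'ROWS' [FORCE]. ROWS is JSON, a list of rows, each a list of 7 numbers: the closure, from -1 (fully open) to 1 (shut), then the shift along the tool's x, y, z in m, then the turn, a rotation vector about the tool's x, y, z in degrees. In form: [[grip, tx, ty, tz, wx, wy, wz], ...]. A call has exactly 8 rows; each row shifts and turns the commanded pose from where the row before left it, along the tool's axes as they then stand; what a row does not reach is not made up. A row lasts 1/10 s, in which the tool goes at most 50 mm and 8.59 degrees, less where a joint would pass 70% of its speed; a pose out of reach is approached as far as the arm can. A call with a gripper value outside its range is refused whole. The fingers move at their own pace and stop on an object; FORCE is the grip in N (left out, the last holds). Time passes only in rows, so rows that do not move let the fingers close, or fill a call up. It gives the time, the measured TCP pose, the force, the opening and the grip force at its end, in the units of the state.
- readout.get_obs(): the state, without advancing time (a new reading comes with each control period).
- imaging.camera(name): name is "side" or "top"; returns the picture (400x640x3 uint8, red, green, blue); there is no depth.
- imaging.camera_model(name): a dict with "intrinsics" (3x3 intrinsics, pixels), "distortion" ([k1, k2, p1, p2, k3] as OpenCV has them; the pictures are not rectified), "rvec" (rotation vector, rad) and "tvec" (3), from world to camera coordinates, as OpenCV has them. Camera axes: x right, y down, z forward; pixel columns grow to the right and rows downward; lengths in m; the calibration is good to about 2 mm. A picture is of the moment at which its call begins. camera_model takes no time and is no camera call.
- env.job_done(): hands the job in; it is judged then, once.
Trained networks look in the newest picture that a camera, given by its name, has taken for a name from the list of things; names that differ only in an ending like _2 or _b are one class to them, and where a whole thing is asked for, a point or a joint stands for the part that bears it (a point fixed in the world has none). Each returns a list of dicts, best first, with "confidence" (0 to 1); they miss things now and then, are a little off and sometimes report something else, mostly with a low value. They report only what shows in the picture. A call takes as long as a camera call.
- models.cut_out(query, camera): "pixels" (400x640 bool, what is visible of it) and "bbox" ([left, top, right, bottom] in pixels, round what is visible of it).
- models.landmark_of(query, camera): "xy" ([column, row] in pixels: a listed point, or the origin of a listed thing).
The state is a dict: "time_s": time; "qpos": joint angles; "joint_vel": joint speeds; "effort": joint torques, N m; "position": TCP position; "ee_rot": TCP orientation; "wrist_force": force on the tool from outside, world axes, zero at the start; "wrist_torque": the same for the moment, N m; "gripper_width": opening from 0.0 (shut) to 1.0 (fully open); "gripper_force": force on a finger pad.
Only numpy, scipy, OpenCV 4.12 (cv2) and the standard library are available. Lean on these libraries where they do the work, as an engineer would, in place of code of your own. Each camera call takes 0.05 s, during which the arm holds its last target. There are 200 camera calls.

### The job

Close the small clear tote that stands in the steel cradle: put on the lid that fits it (the larger of the two grey lids) and press both ends down until it sits fully home on the rim all round. Then swing the cradle's latch lever over the lid until its pointed arm lines up with the notch that has the upright pin beside it, not the one with the flat disc. Leave everything else on the bench where it is.

Things in the scene. Friction and masses are not known exactly. Their poses are not given: they have to be found in the camera images.
- cradle: Steel cradle fixed to the bench, holding an open clear tote. Origin on the bench under the tote's centre, z up. Tote: outside 120 mm along x, 170 mm along y, walls 4 mm, rim 74 mm above the bench. On its -y side the latch lever pivots on a post; around the post lies a steel notch plate (top 66 mm above the bench, reaching 132 mm from the pivot) with two slots.
- tote_mouth (a point): Centre of the tote's mouth, at rim height (74 mm above the bench). Inside the mouth, at the cradle's y = +60 and -60 mm, two black rubber sealing bars stand 6 mm below the rim; each slides down 8 mm, takes about 9 N to press and stays down. The lid first rests on them, its plate 8 mm above the rim.
- lid: The lid that fits, grey, about 140 g. Origin: centre of its underside, z up. Plate 126 (x) x 176 (y) x 5 mm, at z 14 to 19 mm; below it a plug (104 x 154 mm, foot 96 x 146) that enters the mouth with 4 mm to spare a side; on it a grip bar 18 mm wide (x), 60 mm long (y), up to z 49 mm. Either way round. Fully home the plate lies on the rim: origin 60 mm, plate top 79 mm above the bench.
- lid_end_a (a point): Point on the top of the lid's plate near one end, 60 mm from its centre along +y: a good place to press.
- lid_end_b (a point): The same at the other end, 60 mm from the centre along -y.
- latch (a joint): Latch lever's angle, rad, anticlockwise seen from above, 0 to 1.95; stays where left. At 0 the handle points to the cradle's -x and its 62 mm tail finger to +x, clear of the lid; at 1.57 the handle points to -y and the finger lies over the lid. Underside 83 mm above the bench: it passes only over a lid that is home. Slots at 1.05 and 1.6 rad; which has the pin varies. About 2 N at the knob.
- latch_pivot (a point): The lever's pivot axis (vertical), at the cradle's x 0, y -115 mm; point 83 mm above the bench.
- latch_knob (a point): Top centre of the lever's black round knob: 22 mm across, 26 mm of grip height below this point, top 125 mm above the bench, 82 mm from the pivot.
- latch_aim (a point): The point at which the handle's pointed end aims: on the handle's centre line 120 mm from the pivot (18 mm beyond the point). It lies above the pin when the lever is in the marked notch.
- notch_pin: The mark: upright steel pin, 10 mm across, 20 mm high, standing on the notch plate just outside one slot, 120 mm from the pivot. Origin at its foot, 66 mm above the bench.
- notch_blank: Flat steel disc, 10 mm across and 3 mm high, in the same place at the other slot: not the mark.
- lid_small: Bystander: a second grey lid of the same form but clearly smaller, 92 x 120 mm; it belongs to another tote. Leave it. Origin: centre of its underside.
- tape_roll: Bystander: roll of parcel tape lying flat, 90 mm across, 48 mm high. Origin: centre of its underside.
- mug: Bystander: white mug, 82 mm across, 92 mm high. Origin: centre of its underside.
- stapler: Bystander: desk stapler, 130 x 32 mm, 45 mm high, length along its x. Origin: centre of its underside.
- jar: Bystander: glass jar with a metal cap, 60 mm across, 75 mm high. Origin: centre of its underside.
- carton: Bystander: taped cardboard carton, 120 x 160 mm, 70 mm high. Origin: centre of its underside.
- scanner: Bystander: hand barcode scanner lying down, 180 mm long along its x, up to 60 mm wide, 30 mm high. Origin: on its underside near the middle.

How it is judged:
On the way, in this order (a step that is already met when the one before it is completed fails the run):
1. the lid is on the tote with both ends pressed fully home (z of each of lid_end_a, lid_end_b in the frame of cradle below 0.0815 m and horizontal distance between lid and tote_mouth below 0.008 m and angle between the y axis of lid and the y axis of cradle, either way round below 0.1 rad), for 0.2 s.
2. the latch lever's point is at the notch with the pin, the lid still home (all of step 1 and horizontal distance between latch_aim and notch_pin below 0.01 m), for 0.2 s.
At the end, for the whole second after the job is handed in: The larger lid lies on the tote, its centre within 8 mm of the mouth's centre and square to it within 0.1 rad, both ends within 2.5 mm of fully home; the latch lever rests with its aiming point within 10 mm (about 5 degrees) of the upright pin; lid and lever are still (all of step 2 and velocity of joint latch between -0.05 and 0.05 rad/s and linear speed of lid below 0.02 m/s); the robot touches nothing.
It fails at once if one of the other things on the bench was moved more than 30 mm (distance of any of lid_small, tape_roll, mug, stapler, jar, carton, scanner from where it was at the start of the episode above 0.03 m).
It also fails if it takes over 64 s, if anything falls off the work surface, if the arm or the gripper's body presses on something with over 40 N, if the wrist force passes 120 N, or if a joint passes its speed limit or range.

## Working session

There is one attempt and no reset: what is moved stays moved. The work goes in short steps, Python scripts to look and compute and a shell command to move; the robot and the scene stay as the last step left them, time stands still between calls to the robot, and variables do not carry over. Pictures are saved under pics/ and viewed, at most 10 in all, crops included, and the job is handed in when it is done.

```bash
mkdir -p pics; cat > h.py <<'E'
import numpy as np, cv2, json
from scipy.spatial.transform import Rotation as R
from station import readout, imaging, env, models
def ray(cam,uv):
    m=imaging.camera_model(cam);K=np.array(m["intrinsics"]);D=np.array(m["distortion"])
    Rm=cv2.Rodrigues(np.array(m["rvec"],float))[0];t=np.array(m["tvec"],float).ravel()
    p=cv2.undistortPoints(np.array([[uv]],float),K,D)[0,0]
    return -Rm.T@t, Rm.T@np.array([p[0],p[1],1.])
def at_z(cam,uv,z):
    c,d=ray(cam,uv); return c+d*(z-c[2])/d[2]
def proj(cam,P):
    m=imaging.camera_model(cam)
    return cv2.projectPoints(np.array(P,float).reshape(-1,3),np.array(m["rvec"],float),np.array(m["tvec"],float),np.array(m["intrinsics"]),np.array(m["distortion"]))[0][:,0]
def tri(a,b):
    A=np.zeros((3,3));v=np.zeros(3)
    for c,d in (a,b):
        d=d/np.linalg.norm(d);M=np.eye(3)-np.outer(d,d);A+=M;v+=M@c
    return np.linalg.solve(A,v)
E
python3 - <<'E'
from h import *
np.set_printoptions(precision=3,suppress=True)
for c in ("top","side"):
    im=imaging.camera(c);cv2.imwrite(f"pics/{c}0.png",im[:,:,::-1])
    print(c,"cam at",ray(c,(320,200))[0])
    for q,z in (("tote_mouth",.074),("lid",0),("lid_end_a",.019),("latch_pivot",.083),("latch_knob",.125),("latch_aim",.09),("notch_pin",.066),("notch_blank",.066),("lid_small",0),("cradle",0)):
        for r in models.landmark_of(q,c)[:3]: print(q,round(r["confidence"],2),np.array(r["xy"]),at_z(c,r["xy"],z))
o=readout.get_obs();print(o["time_s"],o["position"],R.from_rotvec(o["ee_rot"]).as_matrix(),o["wrist_force"])
E
```

```text
top cam at [0.437 0.01  1.369]
tote_mouth 0.68 [299.2 201.8] [0.579 0.083 0.074]
lid 0.96 [211.9 221. ] [0.518 0.375 0.   ]
lid 0.75 [409.9 171.1] [ 0.699 -0.283  0.   ]
lid 0.71 [338.6 224.3] [ 0.515 -0.045  0.   ]
lid_end_a 0.95 [213.1 203.8] [0.573 0.369 0.019]
lid_end_a 0.89 [205.8 239.8] [0.455 0.387 0.019]
latch_pivot 0.66 [329.3 197.7] [ 0.593 -0.011  0.083]
latch_knob 0.77 [337.8 222. ] [ 0.515 -0.037  0.125]
latch_knob 0.24 [406.4 172. ] [ 0.672 -0.245  0.125]
latch_aim 0.59 [337.6 236.9] [ 0.471 -0.039  0.09 ]
latch_aim 0.46 [206.8 239.2] [0.456 0.364 0.09 ]
lid_small 0.59 [436.1 235.3] [ 0.485 -0.369  0.   ]
cradle 0.88 [298.3 203.8] [0.581 0.09  0.   ]
cradle 0.26 [333.6 196. ] [ 0.609 -0.027  0.   ]
side cam at [ 0.227 -0.688  0.813]
tote_mouth 0.71 [309.3 195.3] [0.585 0.084 0.074]
lid 0.75 [249.3 167.2] [0.509 0.384 0.   ]
lid_end_a 0.95 [266.6 160.3] [0.566 0.367 0.019]
lid_end_a 0.87 [234.5 165.8] [0.462 0.389 0.019]
lid_end_a 0.47 [307.1 191.3] [0.614 0.161 0.019]
latch_knob 0.58 [301.6 220.1] [ 0.503 -0.043  0.125]
latch_knob 0.47 [278.5 327.3] [ 0.339 -0.284  0.125]
latch_aim 0.91 [288.3 237. ] [ 0.463 -0.048  0.09 ]
latch_aim 0.61 [397.6 226.4] [ 0.719 -0.144  0.09 ]
notch_pin 0.43 [355.9 247.1] [ 0.604 -0.136  0.066]
lid_small 0.85 [361.2 362.2] [ 0.48  -0.366  0.   ]
lid_small 0.15 [346.5 185.7] [0.745 0.147 0.   ]
cradle 0.74 [306.9 211.3] [ 0.583  0.1   -0.   ]
1.1 [0.238 0.551 0.223] [[-0.918  0.397 -0.   ]
 [ 0.397  0.918 -0.   ]
 [ 0.    -0.    -1.   ]] [-0.751  0.008  0.083]
```

```bash
python3 - <<'E'
import cv2
a=cv2.imread("pics/top0.png")[150:270,180:460];b=cv2.imread("pics/side0.png")[130:290,220:430]
cv2.imwrite("pics/topc.png",cv2.resize(a,None,fx=2.85,fy=2.85,interpolation=cv2.INTER_CUBIC))
cv2.imwrite("pics/sidec.png",cv2.resize(b,None,fx=3.7,fy=3.7,interpolation=cv2.INTER_CUBIC))
E
```

```text
(no output)
```

View pics/topc.png

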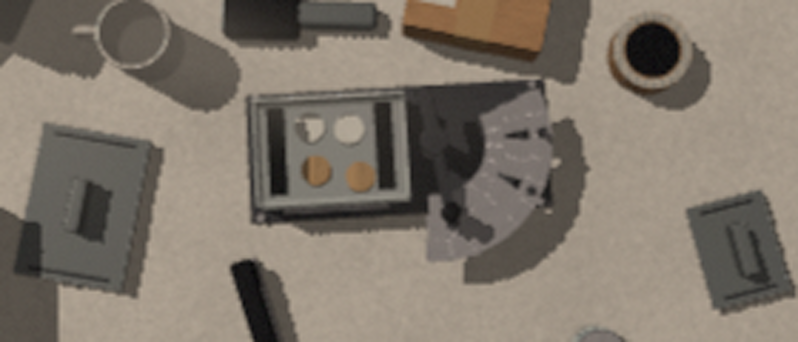

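View pics/sidec.png

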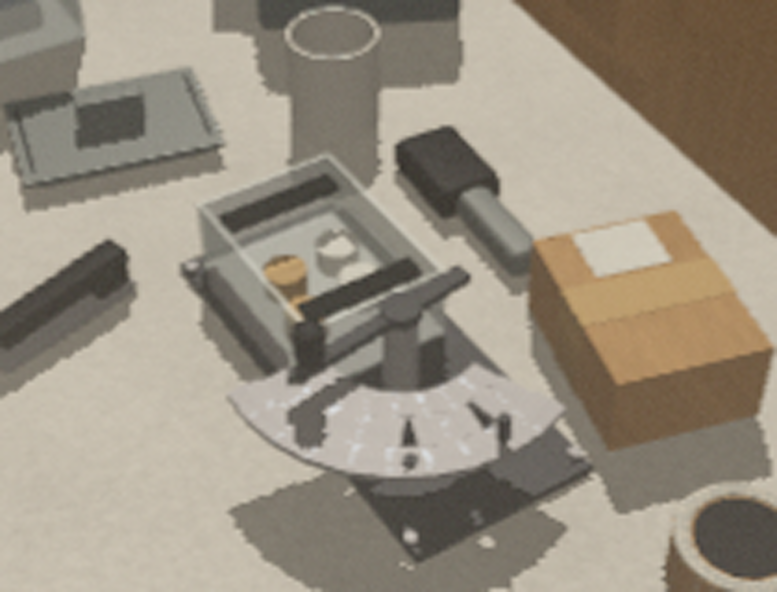

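View pics/side0.png

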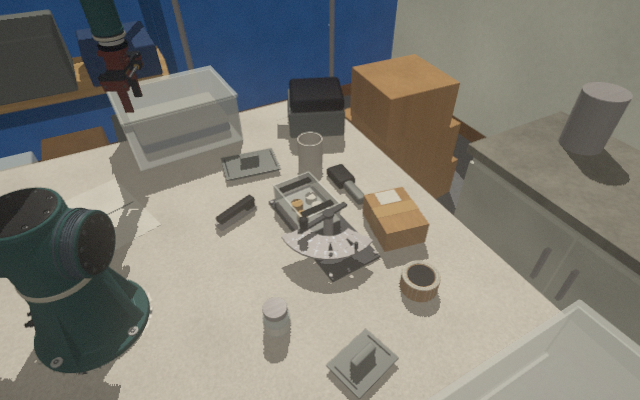

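The side view shows the upright pin at about (356,246) px and the disc at about (331,254). The pin is therefore at the slot on the cradle's −y (1.6 rad). The large lid is left of the tote, around top (212,221), with its long axis roughly along world x. I'll check the pose fit with an overlay.

```bash
cat > ov.py <<'E'
from h import *
def rect(cx,cy,yaw,w,l,z):
    c,s=np.cos(yaw),np.sin(yaw)
    return [(cx+c*a*w/2-s*b*l/2,cy+s*a*w/2+c*b*l/2,z) for a,b in((-1,-1),(1,-1),(1,1),(-1,1))]
def draw(im,cam,pts,x0,y0,f,col,closed=True):
    p=(proj(cam,pts)-[x0,y0]+.5)*f
    cv2.polylines(im,[p.round().astype(int).reshape(-1,1,2)],closed,col,1)
def crop(cam,x0,y0,w,h,f,src):
    return cv2.resize(cv2.imread(src)[y0:y0+h,x0:x0+w],None,fx=f,fy=f,interpolation=cv2.INTER_CUBIC)
E
cat > fit.py <<'E'
from ov import *
C=(0.582,0.0835,np.radians(3)); L=(0.514,0.378,np.radians(-8.7-90))
out=[]
for cam,x0,y0,w,h in (("top",185,170,200,75),("side",215,145,160,120)):
    f=800/w if cam=="top" else 4; f=4 if cam=="top" else 4
    im=crop(cam,x0,y0,w,h,f,f"pics/{cam}0.png")
    draw(im,cam,rect(*C,.12,.17,.074),x0,y0,f,(0,0,255)); draw(im,cam,rect(*L,.126,.176,.019),x0,y0,f,(0,255,0))
    c,s=np.cos(C[2]),np.sin(C[2]); piv=np.array([C[0]+s*.115,C[1]-c*.115])
    for q,z in ((1.6,.066),(1.05,.066)):
        a=np.pi+C[2]+q; e=piv+.12*np.array([np.cos(a),np.sin(a)])
        draw(im,cam,[(*e,.066),(*e,.086)],x0,y0,f,(255,0,0),False)
    draw(im,cam,[(*piv,.066),(*piv,.09)],x0,y0,f,(255,0,255),False)
    out.append(cv2.copyMakeBorder(im,0,0,0,800-im.shape[1],cv2.BORDER_CONSTANT))
cv2.imwrite("pics/ov1t.png",out[0]);cv2.imwrite("pics/ov1s.png",out[1])
E
python3 fit.py
```

```text
(no output)
```

View pics/ov1t.png

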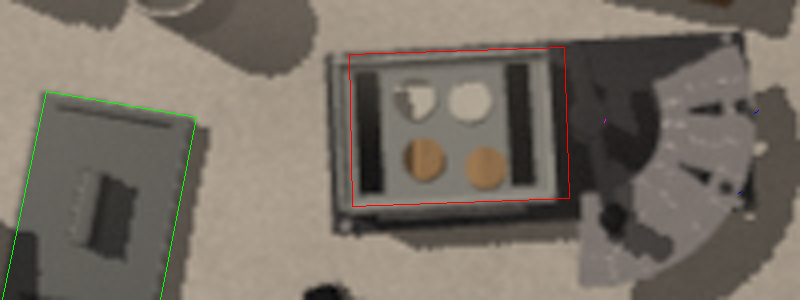

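View pics/ov1s.png

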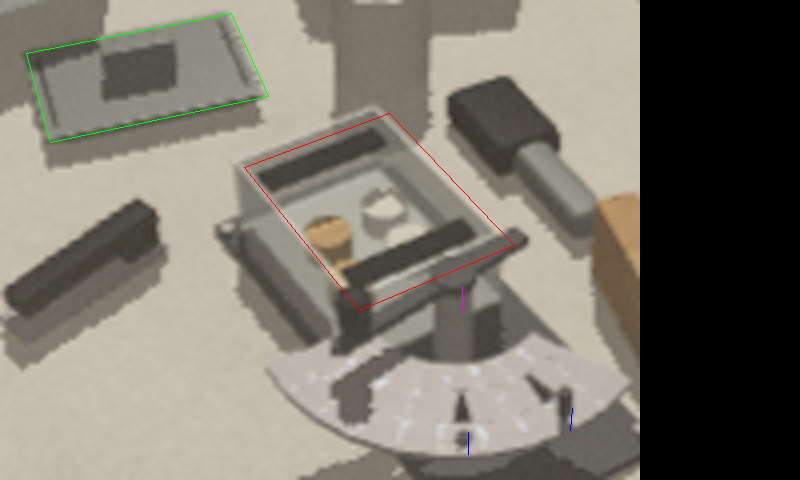

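```bash
sed -i 's/^C=(0.582,0.0835/C=(0.5805,0.0905/' fit.py; sed -i 's/ov1t/ov2t/;s/ov1s/ov2s/;s#^cv2.imwrite.*#cv2.imwrite("pics/ov2.png",np.vstack([out[0],out[1]])[:600])#' fit.py
sed -i 's/("top",185,170,200,75),("side",215,145,160,120)/("top",205,170,180,60),("side",215,160,160,90)/' fit.py; python3 fit.py
```

```text
(no output)
```

View pics/ov2.png

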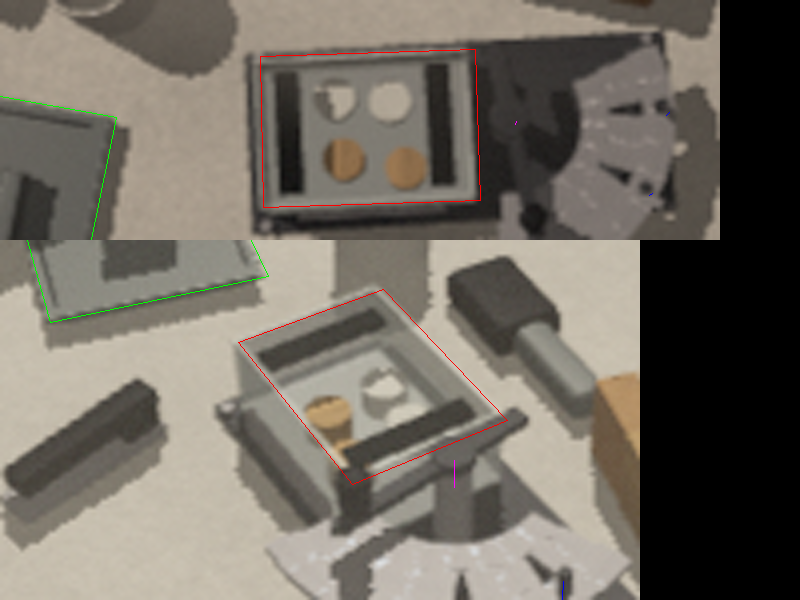

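The shifted outline matches the rim in both views, and the blue pin line falls on the upright pin. Moving over the lid.

```bash
python3 -m pendant '[[-1,-0.041,-0.006,0,0,0,0],[-1,-0.041,-0.006,0,0,0,0],[-1,-0.04,-0.006,0,0,0,0],[-1,-0.04,-0.006,0,0,0,0],[-1,-0.04,-0.006,0,0,0,0],[-1,-0.04,-0.006,0,0,0,0],[-1,-0.04,-0.006,0,0,0,0],[-1,-0.04,-0.006,0,0,0,0]]'
python3 -m pendant '[[-1,0,0,0.02,0,0,-7.4],[-1,0,0,0.03,0,0,-7.3],[-1,0,0,0.03,0,0,0],[-1,0,0,0.03,0,0,0],[-1,0,0,0.02,0,0,0],[-1,0,0,0.01,0,0,0],[-1,0,0,0,0,0,0],[-1,0,0,0,0,0,0]]'
python3 - <<'E'
from h import *
o=readout.get_obs();print(o["position"],R.from_rotvec(o["ee_rot"]).as_matrix().round(3),o["wrist_force"])
p=o["position"]
for c in("top","side"):
    im=imaging.camera(c);q=proj(c,[p])[0].astype(int);x,y=q-[50,40]
    cv2.imwrite(f"pics/g_{c}.png",cv2.resize(im[y:y+80,x:x+100,::-1],None,fx=4,fy=4,interpolation=cv2.INTER_CUBIC))
cv2.imwrite("pics/g.png",np.hstack([cv2.imread("pics/g_top.png"),cv2.imread("pics/g_side.png")]))
E
```

```text
time_s: 1.9
position: [0.5158, 0.378, 0.2227]
ee_rot: [0.636, 3.076, 0.0]
wrist_force: [0.1, 1.4, 1.1]
gripper_width: 1.001
gripper_force: 0.0
time_s: 2.7
position: [0.5151, 0.3794, 0.0834]
ee_rot: [0.237, 3.132, 0.001]
wrist_force: [-0.7, -0.2, -0.5]
gripper_width: 1.001
gripper_force: 0.0
[0.51509356 0.37937843 0.0834199 ] [[-0.989  0.151  0.001]
 [ 0.151  0.989  0.   ]
 [-0.001  0.001 -1.   ]] [-0.74748997 -0.16934203 -0.52786697]
```

View pics/g.png

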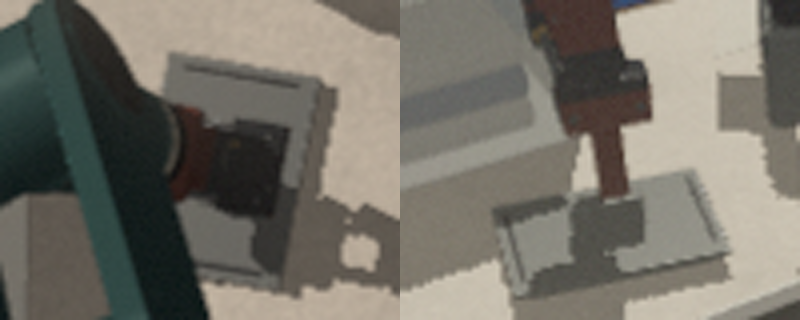

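The fingers are centred over the lid's bar. Descending to grip.

```bash
python3 -m pendant '[[-1,0,0,0.02,0,0,0],[-1,0,0,0.02,0,0,0],[-1,0,0,0.012,0,0,0],[-1,0,0,0.005,0,0,0],[-1,0,0,0,0,0,0],[1,0,0,0,0,0,0],[1,0,0,0,0,0,0],[1,0,0,0,0,0,0]]' 45
python3 -m pendant '[[1,0,0,0,0,0,0],[1,0,0,0,0,0,0],[1,0,0,0,0,0,0],[1,0,0,0,0,0,0],[1,0,0,-0.01,0,0,0],[1,0,0,-0.02,0,0,0],[1,0,0,-0.03,0,0,0],[1,0,0,-0.03,0,0,0]]' 45
```

```text
time_s: 3.6
position: [0.515, 0.3793, 0.0264]
ee_rot: [0.237, 3.132, 0.001]
wrist_force: [-0.1, 0.1, 0.2]
gripper_width: 0.768
gripper_force: 0.0
time_s: 4.4
position: [0.5142, 0.3788, 0.1168]
ee_rot: [-0.237, -3.132, 0.001]
wrist_force: [0.7, -0.6, 0.8]
gripper_width: 0.037
gripper_force: 0.0
```

The fingers are slow, and I lifted before they had closed. Redoing it with more closing time.

```bash
python3 -m pendant '[[-1,0,0,0,0,0,0],[-1,0,0,0,0,0,0],[-1,0,0,0,0,0,0],[-1,0,0,0,0,0,0],[-1,0,0,0,0,0,0],[-1,0,0,0,0,0,0],[-1,0,0,0,0,0,0],[-1,0,0,0.03,0,0,0]]' 45
python3 -m pendant '[[-1,0,0,0.03,0,0,0],[-1,0,0,0.02,0,0,0],[-1,0,0,0.01,0,0,0],[1,0,0,0,0,0,0],[1,0,0,0,0,0,0],[1,0,0,0,0,0,0],[1,0,0,0,0,0,0],[1,0,0,0,0,0,0]]' 45
python3 -m pendant '[[1,0,0,0,0,0,0],[1,0,0,0,0,0,0],[1,0,0,0,0,0,0],[1,0,0,0,0,0,0],[1,0,0,0,0,0,0],[1,0,0,0,0,0,0],[1,0,0,0,0,0,0],[1,0,0,0,0,0,0]]' 45
```

```text
time_s: 5.2
position: [0.5177, 0.3809, 0.0889]
ee_rot: [0.237, 3.126, 0.007]
wrist_force: [0.6, 0.7, -0.0]
gripper_width: 0.724
gripper_force: 0.0
time_s: 6.0
position: [0.515, 0.3793, 0.0265]
ee_rot: [0.237, 3.131, 0.001]
wrist_force: [-0.7, 0.2, -0.8]
gripper_width: 0.582
gripper_force: 0.0
time_s: 6.8
position: [0.5145, 0.379, 0.0256]
ee_rot: [-0.237, -3.133, 0.0]
wrist_force: [-0.2, 0.7, 0.2]
gripper_width: 0.198
gripper_force: 45.0
```

```bash
python3 -m pendant '[[1,0,0,-0.02,0,0,0],[1,0,0,-0.03,0,0,0],[1,0,0,-0.03,0,0,0],[1,0,0,-0.03,0,0,0],[1,0,0,-0.01,0,0,7.85],[1,0,0,0,0,0,7.85],[1,0,0,0,0,0,7.85],[1,0,0,0,0,0,7.85]]' 45
python3 -m pendant '[[1,0,0,0,0,0,7.85],[1,0,0,0,0,0,7.85],[1,0,0,0,0,0,7.85],[1,0,0,0,0,0,7.85],[1,0,0,0,0,0,7.85],[1,0,0,0,0,0,7.85],[1,0,0,0,0,0,0],[1,0,0,0,0,0,0]]' 45
cat > go.py <<'E'
import sys
from h import *
o=readout.get_obs();M=R.from_rotvec(o["ee_rot"]).as_matrix()
t=np.array([float(v) for v in sys.argv[1:4]]);y=float(sys.argv[4])
print("pos",o["position"],"tool shift",(M.T@(t-o["position"])).round(4))
a=np.degrees(np.arctan2(M[1,1],M[0,1]));print("yaw of tool y",a,"turn about tool z",-((y-a+180)%360-180),"tilt",M[:,2].round(3),"F",np.round(o["wrist_force"],1),"q6",o["qpos"][5],"t",o["time_s"])
E
python3 go.py .581 .092 .146 2.8
```

```text
time_s: 7.6
position: [0.5142, 0.3787, 0.1455]
ee_rot: [-1.084, -2.948, 0.001]
wrist_force: [-0.3, -0.1, -1.7]
gripper_width: 0.204
gripper_force: 45.0
time_s: 8.4
position: [0.5142, 0.3788, 0.1453]
ee_rot: [-2.162, -2.28, 0.001]
wrist_force: [-0.2, 0.4, -1.8]
gripper_width: 0.204
gripper_force: 45.0
pos [0.51424127 0.37881157 0.14532246] tool shift [-0.29    0.0514 -0.0006]
yaw of tool y 3.046863048889825 turn about tool z 0.24686304888982136 tilt [-0.001 -0.    -1.   ] F [-0.2  0.4 -1.8] q6 0.47373808325281935 t 8.4
```

```bash
python3 -m pendant '[[1,-0.025,0.0044,0,0,0,0],[1,-0.044,0.0078,0,0,0,0],[1,-0.044,0.0078,0,0,0,0],[1,-0.044,0.0078,0,0,0,0],[1,-0.044,0.0078,0,0,0,0],[1,-0.044,0.0078,0,0,0,0],[1,-0.03,0.0053,0,0,0,0],[1,-0.015,0.0027,0,0,0,0]]' 45
python3 -m pendant '[[1,0,0,0.02,0,0,0],[1,0,0,0.012,0,0,0],[1,0,0,0,0,0,0],[1,0,0,0,0,0,0],[1,0,0,0,0,0,0],[1,0,0,0,0,0,0],[1,0,0,0,0,0,0],[1,0,0,0,0,0,0]]' 45
python3 go.py .581 .092 .113 2.8
python3 - <<'E'
from ov import *
o=readout.get_obs();p=o["position"];C=(0.581,0.092,np.radians(2.8))
out=[]
for cam,x0,y0,w,h in (("top",245,160,100,90),("side",265,150,100,90)):
    cv2.imwrite(f"pics/p_{cam}.png",imaging.camera(cam)[:,:,::-1]);im=crop(cam,x0,y0,w,h,4,f"pics/p_{cam}.png")
    draw(im,cam,rect(*C,.12,.17,.074),x0,y0,4,(0,0,255)); draw(im,cam,rect(p[0],p[1],C[2],.126,.176,p[2]-.0256+.019),x0,y0,4,(0,255,0)); out.append(im)
cv2.imwrite("pics/p.png",np.hstack(out))
E
```

```text
time_s: 9.2
position: [0.5807, 0.0892, 0.1457]
ee_rot: [2.165, 2.276, -0.0]
wrist_force: [-0.4, 0.5, -0.4]
gripper_width: 0.203
gripper_force: 45.0
time_s: 10.0
position: [0.5804, 0.0921, 0.114]
ee_rot: [2.165, 2.276, 0.001]
wrist_force: [-0.1, -0.3, -1.6]
gripper_width: 0.203
gripper_force: 45.0
pos [0.58039089 0.09205303 0.11402622] tool shift [-0.0001  0.0006  0.001 ]
yaw of tool y 2.853820771642511 turn about tool z 0.053820771642506315 tilt [ 0.001 -0.    -1.   ] F [-0.1 -0.3 -1.6] q6 -0.009908439226514229 t 10.0
```

View pics/p.png

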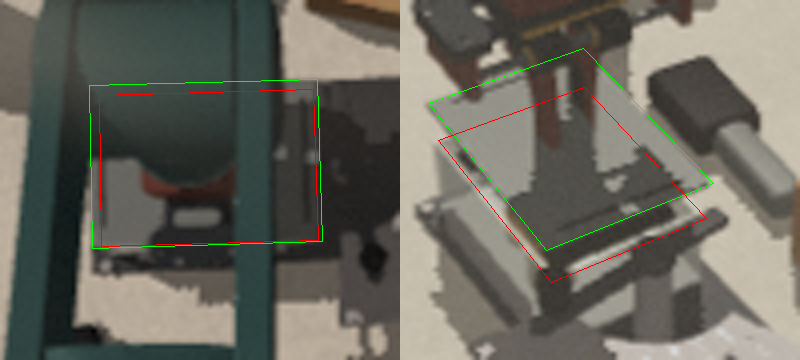

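The lid in hand matches its predicted outline (green), and the rim outline (red) agrees with the tote. Lowering.

```bash
python3 -m pendant '[[1,0,0,0.006,0,0,0],[1,0,0,0.006,0,0,0],[1,0,0,0.004,0,0,0],[1,0,0,0.002,0,0,0],[1,0,0,0.002,0,0,0],[1,0,0,0,0,0,0],[1,0,0,0,0,0,0],[1,0,0,0,0,0,0]]' 45; python3 go.py .581 .092 .0856 2.8
```

```text
time_s: 10.9
position: [0.5803, 0.0919, 0.0936]
ee_rot: [2.166, 2.276, 0.0]
wrist_force: [0.6, -0.4, -1.5]
gripper_width: 0.2
gripper_force: 45.0
pos [0.58027586 0.09187868 0.09364878] tool shift [0.0001 0.0007 0.008 ]
yaw of tool y 2.835377881404799 turn about tool z 0.03537788140479847 tilt [ 0. -0. -1.] F [ 0.6 -0.4 -1.5] q6 -0.009850909611826995 t 10.9
```

No side forces and the plug has entered. Pressing down gently while gripped.

```bash
python3 -m pendant '[[1,0,0,0.002,0,0,0],[1,0,0,0.002,0,0,0],[1,0,0,0.001,0,0,0],[1,0,0,0.001,0,0,0],[1,0,0,0.001,0,0,0],[1,0,0,0,0,0,0],[1,0,0,0,0,0,0],[1,0,0,0,0,0,0]]' 60; python3 go.py .581 .092 .0856 2.8
```

```text
time_s: 11.7
position: [0.5804, 0.0919, 0.0888]
ee_rot: [2.165, 2.275, 0.001]
wrist_force: [-5.3, -0.9, 17.0]
gripper_width: 0.199
gripper_force: 60.0
pos [0.58040321 0.09193043 0.08881665] tool shift [0.     0.0006 0.0032]
yaw of tool y 2.8436310695091045 turn about tool z 0.04363106950910378 tilt [ 0.001 -0.    -1.   ] F [-5.3 -0.9 17. ] q6 -0.009858137413488774 t 11.7
```

```bash
python3 -m pendant '[[1,0,0,0.001,0,0,0],[1,0,0,0.001,0,0,0],[1,0,0,0.001,0,0,0],[1,0,0,0.001,0,0,0],[1,0,0,0.001,0,0,0],[1,0,0,0,0,0,0],[1,0,0,0,0,0,0],[1,0,0,0,0,0,0]]' 60; python3 go.py .581 .092 .0856 2.8
```

```text
time_s: 12.5
position: [0.5804, 0.0919, 0.0855]
ee_rot: [2.165, 2.275, 0.002]
wrist_force: [-9.2, -0.9, 31.2]
gripper_width: 0.202
gripper_force: 60.0
pos [0.58043222 0.09189231 0.08553952] tool shift [ 0.0001  0.0006 -0.0001]
yaw of tool y 2.848872158434427 turn about tool z 0.0488721584344205 tilt [ 0.002 -0.    -1.   ] F [-9.2 -0.9 31.2] q6 -0.00984506262686745 t 12.5
```

```bash
python3 -m pendant '[[-1,0,0,-0.002,0,0,0],[-1,0,0,0,0,0,0],[-1,0,0,0,0,0,0],[-1,0,0,0,0,0,0],[-1,0,0,0,0,0,0],[-1,0,0,-0.02,0,0,0],[-1,0,0,-0.02,0,0,0],[1,0,0,-0.02,0,0,0]]' 60
python3 -m pendant '[[1,0.02,0,0,0,0,0],[1,0.02,0,0,0,0,0],[1,0.02,0,0,0,0,0],[1,0,0,0,0,0,0],[1,0,0,0,0,0,0],[1,0,0,0.02,0,0,0],[1,0,0,0.015,0,0,0],[1,0,0,0.01,0,0,0]]' 60; python3 go.py .5775 .1518 .079 2.8
```

```text
time_s: 13.3
position: [0.5799, 0.0919, 0.1438]
ee_rot: [-2.165, -2.275, 0.001]
wrist_force: [0.6, 0.1, 0.6]
gripper_width: 0.776
gripper_force: 0.0
time_s: 14.1
position: [0.5766, 0.1507, 0.0974]
ee_rot: [-2.166, -2.274, 0.003]
wrist_force: [0.5, -0.3, 0.1]
gripper_width: 0.059
gripper_force: 0.0
pos [0.57663468 0.15069027 0.09741959] tool shift [0.0011 0.0009 0.0184]
yaw of tool y 2.7902839022895654 turn about tool z -0.00971609771042381 tilt [-0.002 -0.001 -1.   ] F [ 0.5 -0.3  0.1] q6 0.09161398196945733 t 14.1
```

```bash
python3 -m pendant '[[1,0,0,0.009,0,0,0],[1,0,0,0.004,0,0,0],[1,0,0,0.002,0,0,0],[1,0,0,0.002,0,0,0],[1,0,0,0.002,0,0,0],[1,0,0,0.002,0,0,0],[1,0,0,0.001,0,0,0],[1,0,0,0,0,0,0]]' 60; python3 go.py .5775 .1518 .079 2.8
```

```text
time_s: 14.9
position: [0.5777, 0.1519, 0.0793]
ee_rot: [2.165, 2.275, 0.002]
wrist_force: [-4.8, -0.7, 19.7]
gripper_width: 0.009
gripper_force: 9.5
pos [0.57767825 0.15188917 0.07926049] tool shift [-0.0001 -0.0002  0.0003]
yaw of tool y 2.850939191310102 turn about tool z 0.050939191310106935 tilt [ 0.002 -0.    -1.   ] F [-4.8 -0.7 19.7] q6 0.09210588040430265 t 14.9
```

The far end is home (0.0793 at 20 N). Now the other end.

```bash
python3 -m pendant '[[1,0,0,-0.025,0,0,0],[1,0,0,-0.03,0,0,0],[1,-0.04,0,0,0,0,0],[1,-0.04,0,0,0,0,0],[1,-0.04,0,0,0,0,0],[1,0,0,0,0,0,0],[1,0,0,0.02,0,0,0],[1,0,0,0.01,0,0,0]]' 60
python3 -m pendant '[[1,0,0,0.015,0,0,0],[1,0,0,0.006,0,0,0],[1,0,0,0.002,0,0,0],[1,0,0,0.002,0,0,0],[1,0,0,0,0,0,0],[1,0,0,0,0,0,0],[1,0,0,0,0,0,0],[1,0,0,0,0,0,0]]' 60; python3 go.py .5833 .032 .079 2.8
```

```text
time_s: 15.7
position: [0.5827, 0.0322, 0.1009]
ee_rot: [-2.166, -2.275, 0.0]
wrist_force: [-0.7, -0.1, -0.3]
gripper_width: 0.004
gripper_force: 0.0
time_s: 16.5
position: [0.5821, 0.0328, 0.0792]
ee_rot: [-2.164, -2.276, 0.001]
wrist_force: [-8.7, 1.0, 23.8]
gripper_width: 0.0
gripper_force: 11.7
pos [0.58208229 0.03279536 0.07922883] tool shift [-0.0009  0.0012  0.0002]
yaw of tool y 2.890007009939649 turn about tool z 0.09000700993965438 tilt [-0.001  0.    -1.   ] F [-8.7  1.  23.8] q6 -0.11254204751750806 t 16.5
```

Both ends are home. Now I'll locate the knob.

```bash
python3 -m pendant '[[1,0,0,-0.04,0,0,0],[1,0,0,-0.05,0,0,0],[-1,0.05,0,0,0,0,0],[-1,0.05,0,0,0,0,0],[-1,0.05,0,0,0,0,0],[-1,0.05,0,0,0,0,0],[-1,0,0,0,0,0,0],[-1,0,0,0,0,0,0]]' 10
python3 - <<'E'
from ov import *
np.set_printoptions(precision=4,suppress=True)
th=np.radians(2.85);piv=np.array([.5861,-.0230]);rays=[];out=[]
for c in("top","side"):
    cv2.imwrite(f"pics/k_{c}.png",imaging.camera(c)[:,:,::-1])
    for q,z in(("latch_knob",.125),("latch_pivot",.083),("latch_aim",.087),("notch_pin",.066),("tote_mouth",.074),("lid",.06),("lid_end_a",.079)):
        for r in models.landmark_of(q,c)[:2]:
            w=at_z(c,r["xy"],z);d=w[:2]-piv;print(c,q,round(r["confidence"],2),w,"rel piv r",np.hypot(*d),"lever ang",(np.arctan2(d[1],d[0])-np.pi-th)%(2*np.pi))
for cam,x0,y0,w,h in (("top",270,170,100,90),("side",270,170,100,90)):
    im=crop(cam,x0,y0,w,h,4,f"pics/k_{cam}.png")
    draw(im,cam,rect(.5804,.0919,th,.126,.176,.079),x0,y0,4,(0,255,0))
    e=lambda q,r,z:(*(piv+r*np.array([np.cos(np.pi+th+q),np.sin(np.pi+th+q)])),z)
    draw(im,cam,[e(1.6,.12,.066),e(1.6,.12,.086)],x0,y0,4,(0,0,255),False)
    draw(im,cam,[(*piv,.083),e(0,.082,.125)],x0,y0,4,(255,0,255),False)
    out.append(im)
cv2.imwrite("pics/k.png",np.hstack(out))
E
```

```text
time_s: 17.3
position: [0.5727, 0.2332, 0.1667]
ee_rot: [2.162, 2.279, -0.001]
wrist_force: [-0.1, -0.9, 0.6]
gripper_width: 0.51
gripper_force: 0.0
top latch_knob 0.61 [ 0.5184 -0.0383  0.125 ] rel piv r 0.06936172006896728 lever ang 0.17276504445979768
top latch_knob 0.21 [ 0.3596 -0.1965  0.125 ] rel piv r 0.28529794406034187 lever ang 0.6037491490295022
top latch_pivot 0.66 [ 0.5192 -0.0472  0.083 ] rel piv r 0.07117002360649247 lever ang 0.29650127908602997
top latch_aim 0.68 [ 0.4769 -0.0411  0.087 ] rel piv r 0.1107033094582442 lever ang 0.11422497156779432
top latch_aim 0.48 [0.572  0.1496 0.087 ] rel piv r 0.17316071363284274 lever ang 4.743886947761988
top notch_pin 0.7 [ 0.3515 -0.2009  0.066 ] rel piv r 0.29443499169885917 lever ang 0.599177649181005
top lid 0.6 [0.586  0.0955 0.06  ] rel piv r 0.11847474744276948 lever ang 4.663885765858536
top lid 0.6 [0.3949 0.1661 0.06  ] rel piv r 0.26893958763422937 lever ang 5.45345495464799
top lid_end_a 0.93 [0.57   0.1513 0.079 ] rel piv r 0.17505225686065726 lever ang 4.754562469840511
top lid_end_a 0.83 [0.5778 0.0259 0.079 ] 
[... 381 characters left out ...]
e latch_aim 0.67 [ 0.4672 -0.0435  0.087 ] rel piv r 0.12061261268185675 lever ang 0.1208519161111532
side notch_pin 0.68 [0.5496 0.0342 0.066 ] rel piv r 0.0678679640800717 lever ang 5.231040296360483
side notch_pin 0.59 [ 0.6039 -0.1397  0.066 ] rel piv r 0.11804989843240829 lever ang 1.672297677056049
side lid 0.84 [0.5799 0.0845 0.06  ] rel piv r 0.10768690558542621 lever ang 4.720623307874588
side lid 0.53 [ 0.6031 -0.1321  0.06  ] rel piv r 0.11043585896763615 lever ang 1.6753565480896144
side lid_end_a 0.91 [0.5895 0.0324 0.079 ] rel piv r 0.05547755630833023 lever ang 4.6015113831402665
side lid_end_a 0.6 [0.5864 0.1648 0.079 ] rel piv r 0.1878486482916949 lever ang 4.661120652007396
```

View pics/k.png

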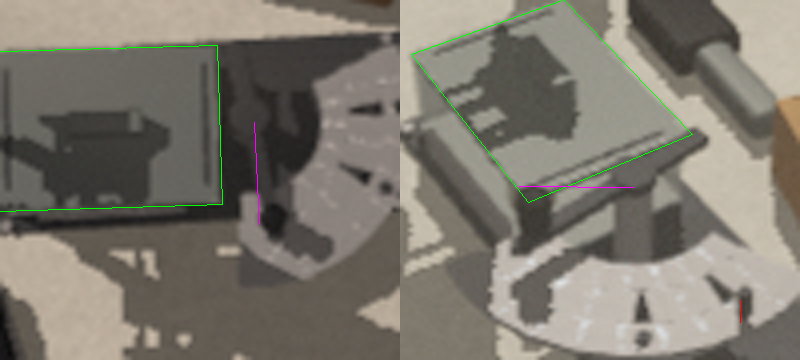

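```bash
python3 - <<'E'
from h import *
a=ray("top",(338,224.5));b=ray("side",(303,217.5));print(tri(a,b),at_z("top",(338,224.5),.125),at_z("side",(303,217.5),.125))
E
python3 go.py .505 -.037 .166 2.8
```

```text
[ 0.50808811 -0.03842457  0.1274836 ] [ 0.50726903 -0.03817351  0.125     ] [ 0.5100958  -0.03635285  0.125     ]
pos [0.57325408 0.23173038 0.16663241] tool shift [-0.265  -0.0815  0.0007]
yaw of tool y 2.8372726461393265 turn about tool z 0.03727264613931425 tilt [-0. -0. -1.] F [-0.   0.8 -0.3] q6 0.22303496809493045 t 18.1
```

```bash
python3 -m pendant '[[-1,-0.03,-0.01,0,0,0,0],[-1,-0.04,-0.012,0,0,0,0],[-1,-0.04,-0.012,0,0,0,0],[-1,-0.04,-0.012,0,0,0,0],[-1,-0.04,-0.012,0,0,0,0],[-1,-0.04,-0.012,0,0,0,0],[-1,-0.0355,-0.0105,0,0,0,0],[-1,0,0,0,0,0,0]]' 10
python3 -m pendant '[[-1,0,0,0.02,0,0,0],[-1,0,0,0.02,0,0,0],[-1,0,0,0.015,0,0,0],[-1,0,0,0.008,0,0,0],[1,0,0,0,0,0,0],[1,0,0,0,0,0,0],[1,0,0,0,0,0,0],[1,0,0,0,0,0,0]]' 10
python3 go.py .506 -.0375 .103 2.8
python3 -m pendant '[[1,0,0,0,0,0,0],[1,0,0,0,0,0,0],[1,0,0,0,0,0,0],[1,0,0,0,0,0,0],[1,0,0,0,0,0,0],[1,0,0,0,0,0,0],[1,0,0,0,0,0,0],[1,0,0,0,0,0,0]]' 10
python3 go.py .506 -.0375 .103 2.8
```

```text
time_s: 18.9
position: [0.5052, -0.0409, 0.1668]
ee_rot: [2.169, 2.271, -0.002]
wrist_force: [-0.4, 0.4, -0.7]
gripper_width: 1.0
gripper_force: 0.0
time_s: 19.7
position: [0.5066, -0.0375, 0.1044]
ee_rot: [2.165, 2.275, 0.001]
wrist_force: [-0.6, 0.4, 0.1]
gripper_width: 0.678
gripper_force: 0.0
pos [ 0.5066484  -0.03746427  0.10441065] tool shift [-0.     -0.0007  0.0014]
yaw of tool y 2.84054882829753 turn about tool z 0.04054882829751705 tilt [ 0.001 -0.    -1.   ] F [-0.6  0.4  0.1] q6 -0.2593095061087546 t 19.7
time_s: 20.5
position: [0.5092, -0.0376, 0.1041]
ee_rot: [2.163, 2.272, 0.006]
wrist_force: [7.2, 1.1, -4.6]
gripper_width: 0.239
gripper_force: 10.0
pos [ 0.50919579 -0.03757272  0.10408467] tool shift [ 0.0002 -0.0032  0.0011]
yaw of tool y 2.8013441688320158 turn about tool z 0.0013441688320199319 tilt [ 0.006 -0.    -1.   ] F [ 7.2  1.1 -4.6] q6 -0.2593945577865204 t 20.5
```

```bash
python3 - <<'E'
import numpy as np
P=np.array([.589,-.0235]);a=np.radians(np.linspace(190,275.5,15));p=P+.082*np.c_[np.cos(a),np.sin(a)]
t=np.radians(2.84);tx=np.array([-np.sin(t),np.cos(t)]);ty=np.array([np.cos(t),np.sin(t)])
d=np.diff(p,axis=0);print(p[0],p[-1]);print((np.c_[d@tx,d@ty]*1000).round(1).tolist())
E
```

```text
[ 0.50824576 -0.03773915] [ 0.59685935 -0.10512249]
[[-8.6, 1.5], [-8.4, 2.5], [-8.1, 3.3], [-7.7, 4.2], [-7.2, 5.0], [-6.6, 5.7], [-6.0, 6.4], [-5.3, 7.0], [-4.5, 7.5], [-3.7, 7.9], [-2.8, 8.3], [-1.9, 8.5], [-1.0, 8.7], [-0.1, 8.7]]
```

```bash
python3 -m pendant '[[1,0,0.0015,0,0,0,0],[1,-0.0086,0.0015,0,0,0,0],[1,-0.0084,0.0025,0,0,0,0],[1,-0.0081,0.0033,0,0,0,0],[1,-0.0077,0.0042,0,0,0,0],[1,0,0,0,0,0,0],[1,0,0,0,0,0,0],[1,0,0,0,0,0,0]]' 15
python3 go.py .5217 -.0705 .104 2.8
```

```text
time_s: 21.3
position: [0.5218, -0.0695, 0.104]
ee_rot: [2.165, 2.274, 0.002]
wrist_force: [4.7, 2.0, -1.0]
gripper_width: 0.243
gripper_force: 15.0
pos [ 0.52180675 -0.0694765   0.1039841 ] tool shift [-0.001  -0.0002 -0.    ]
yaw of tool y 2.8238735706930207 turn about tool z 0.02387357069301288 tilt [ 0.002 -0.    -1.   ] F [ 4.7  2.  -1. ] q6 -0.3135706630569578 t 21.3
```

```bash
python3 -m pendant '[[1,-0.0072,0.005,0,0,0,0],[1,-0.0066,0.0057,0,0,0,0],[1,-0.006,0.0064,0,0,0,0],[1,-0.0053,0.007,0,0,0,0],[1,-0.0045,0.0075,0,0,0,0],[1,0,0,0,0,0,0],[1,0,0,0,0,0,0],[1,0,0,0,0,0,0]]' 15
python3 go.py .5968 -.1051 .104 2.8
python3 -m pendant '[[1,-0.0037,0.0079,0,0,0,0],[1,-0.0028,0.0083,0,0,0,0],[1,-0.0019,0.0085,0,0,0,0],[1,-0.001,0.0087,0,0,0,0],[1,0,0.0087,0,0,0,0],[1,0,0,0,0,0,0],[1,0,0,0,0,0,0],[1,0,0,0,0,0,0]]' 15
python3 go.py .5968 -.1051 .104 2.8
```

```text
time_s: 22.1
position: [0.5512, -0.0997, 0.1037]
ee_rot: [-2.163, -2.277, 0.009]
wrist_force: [-4.7, -8.4, 5.0]
gripper_width: 0.239
gripper_force: 15.3
pos [ 0.55119646 -0.09971241  0.10372272] tool shift [-0.0077  0.0453 -0.0005]
yaw of tool y 2.9370511520492126 turn about tool z 0.13705115204922436 tilt [-0.004 -0.004 -1.   ] F [-4.7 -8.4  5. ] q6 -0.34675732714045543 t 22.1
time_s: 22.9
position: [0.5972, -0.1142, 0.1042]
ee_rot: [2.155, 2.27, -0.015]
wrist_force: [0.5, -30.1, -4.4]
gripper_width: 0.206
gripper_force: 20.9
pos [ 0.59716904 -0.11421332  0.10420926] tool shift [0.0091 0.0001 0.0001]
yaw of tool y 2.9839817976567105 turn about tool z 0.1839817976567133 tilt [ 0.002 -0.015 -1.   ] F [  0.5 -30.1  -4.4] q6 -0.33754052449347494 t 22.9
```

The pads are being squeezed off the round knob, so the pivot must lie a bit further +y than assumed. Releasing and looking.

```bash
python3 -m pendant '[[-1,0,0,0,0,0,0],[-1,0,0,0,0,0,0],[-1,0,0,0,0,0,0],[-1,0,0,0,0,0,0],[-1,0,0,-0.02,0,0,0],[-1,0,0,-0.04,0,0,0],[-1,0,0,-0.04,0,0,0],[-1,0,0,0,0,0,0]]' 15
python3 go.py .59 .28 .2 2.8
python3 -m pendant '[[-1,0.045,0,0,0,0,0],[-1,0.045,0,0,0,0,0],[-1,0.045,0,0,0,0,0],[-1,0.045,0,0,0,0,0],[-1,0.045,0,0,0,0,0],[-1,0.045,0,0,0,0,0],[-1,0.045,0,0,0,0,0],[-1,0,0,0,0,0,0]]' 15
python3 - <<'E'
from ov import *
np.set_printoptions(precision=4,suppress=True)
for c in("top","side"):
    cv2.imwrite(f"pics/m_{c}.png",imaging.camera(c)[:,:,::-1])
    for q,z in(("latch_knob",.125),("latch_pivot",.083),("latch_aim",.087),("notch_pin",.066),("lid",.06),("lid_end_a",.079)):
        for r in models.landmark_of(q,c)[:2]: print(c,q,round(r["confidence"],2),r["xy"],at_z(c,r["xy"],z))
out=[crop(c,x0,170,100,90,4,f"pics/m_{c}.png") for c,x0 in(("top",290),("side",280))]
cv2.imwrite("pics/m.png",np.hstack(out))
E
```

```text
time_s: 23.7
position: [0.5996, -0.1052, 0.2094]
ee_rot: [2.159, 2.27, 0.007]
wrist_force: [1.1, 0.0, -0.1]
gripper_width: 0.895
gripper_force: 0.0
pos [ 0.59958445 -0.10517394  0.20936251] tool shift [0.3852 0.0097 0.0082]
yaw of tool y 2.887724565772206 turn about tool z 0.08772456577221988 tilt [ 0.009 -0.003 -1.   ] F [ 1.1  0.  -0.1] q6 -0.337509707627309 t 23.7
time_s: 24.5
position: [0.579, 0.2153, 0.2028]
ee_rot: [-2.158, -2.28, -0.001]
wrist_force: [-0.6, 0.1, -0.2]
gripper_width: 0.996
gripper_force: 0.0
top latch_knob 0.83 [360.0, 195.7] [ 0.5961 -0.1038  0.125 ]
top latch_pivot 0.77 [330.9, 199.0] [ 0.5893 -0.0163  0.083 ]
top latch_pivot 0.23 [271.7, 259.7] [0.3972 0.1631 0.083 ]
top latch_aim 0.71 [370.2, 196.0] [ 0.6007 -0.1393  0.087 ]
top notch_pin 0.64 [362.0, 194.0] [ 0.6093 -0.1155  0.066 ]
top notch_pin 0.56 [371.2, 196.1] [ 0.6031 -0.1449  0.066 ]
top lid 0.74 [297.2, 200.3] [0.5857 0.0907 0.06  ]
top lid_end_a 0.72 [276.9, 202.9] [0.5741 0.153  0.079 ]
side latch_knob 0.7 [345.5, 220.2] [ 0.5969 -0.0937  0.125 ]
side latch_pivot 0.59 [329.2, 214.5] [ 0.5927 -0.0189  0.083 ]
side latch_pivot 0.28 [392.5, 225.5] [ 0.7146 -0.1302  0.083 ]
side latch_aim 0.81 [352.5, 240.6] [ 0.5967 -0.1299  0.087 ]
side notch_pin 0.58 [395.6, 227.3] [ 0.7292 -0.1263  0.066 ]
side notch_pin 0.35 [356.8, 248.4] [ 0.6034 -0.1409  0.066 ]
side lid 0.59 [304.0, 199.9] [0.5702 0.0878 0.06  ]
side lid_end_a 0.92 [316.0, 205.1] [0.5808 0.0338 0.079 ]
side lid_end_a 0.59 [297.6, 179.8] [0.5835 0.1559 0.079 ]
```

View pics/m.png

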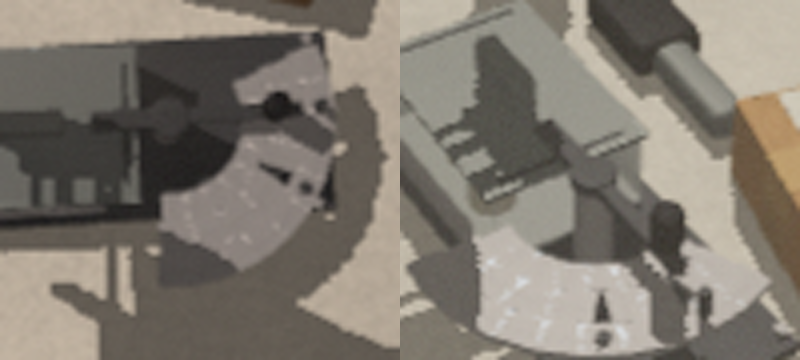

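The latch handle now lies over the lid, pointing at the pin: in the top view the knob is near (359,196) and the pin near (371,196). One numeric check of the angle difference.

```bash
python3 - <<'E'
from h import *
np.set_printoptions(precision=4,suppress=True)
for c in("top","side"):
    imaging.camera(c)
    for q,z in(("latch_knob",.112),("notch_pin",.076),("notch_blank",.0675)):
        for r in models.cut_out(q,c)[:2]:
            v,u=np.nonzero(r["pixels"]);uv=(u.mean(),v.mean());print(c,q,round(r["confidence"],2),len(u),uv,at_z(c,uv,z))
for c,p,z in(("top",(370.3,196),.082),("side",(356.2,244.5),.076),("side",(356.3,246.2),.076)):print(c,"pin by eye",at_z(c,p,z))
pt=tri(ray("top",(370.3,196)),ray("side",(356.3,243)));print("pin tri",pt)
print("knob tri",tri(ray("top",(359.6,195.8)),ray("side",(346,220))))
o=readout.get_obs();print(o["time_s"])
E
```

```text
top latch_knob 0.73 256 (np.float64(336.6796875), np.float64(198.59375)) [ 0.5874 -0.0334  0.112 ]
top notch_pin 0.43 243 (np.float64(336.6090534979424), np.float64(198.6255144032922)) [ 0.5916 -0.0344  0.076 ]
side latch_knob 0.95 396 (np.float64(334.0328282828283), np.float64(218.75252525252526)) [ 0.5814 -0.0646  0.112 ]
side latch_knob 0.63 836 (np.float64(309.2188995215311), np.float64(150.1184210526316)) [0.6594 0.2307 0.112 ]
top pin by eye [ 0.6013 -0.1402  0.082 ]
side pin by eye [ 0.6037 -0.1368  0.076 ]
side pin by eye [ 0.601  -0.1416  0.076 ]
pin tri [ 0.6012 -0.1399  0.0857]
knob tri [ 0.5941 -0.1015  0.1339]
25.6
```

```bash
python3 -c "
from station import env
print(env.job_done())"
```

```text
the job is handed in; nothing more can be done
None
```

The larger lid is pressed home at both ends (plate top measured at 79.2–79.3 mm), the latch aims within an estimated 2–4 mm of the upright pin, and the job is handed in at about 25.6 s; the verdict was not shown.

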